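Find the fuse pole with good jaws by the drag of a gauge blade

ROBOT

A 6-joint arm with a two-finger parallel gripper is mounted at the origin on the work surface. World frame = base frame: x ahead of the robot, y to its left, z up, the work surface at z = 0. Lengths are in m, angles in rad, forces in N, time in s.
With the tool pointing down it reaches from about 0.2 to 0.875 m from the base axis. Payload 3.4 kg.
Tool frame: the origin (TCP) lies between the finger pads; the fingertips stand 8 mm ahead of it and the grasp point (between the pads) lies 11 mm behind it (robot.finger_overhang is the distance from the TCP to the fingertips, in m); z points along the fingers, y is the line along which they close (so a half turn about z gives the same grasp; the last joint's range is limited). The gripper opens to 94 mm and grips with 3 to 60 N. Pads are 16 mm wide; open, the fingers measure 119 mm over their backs; the gripper's body (75 mm by 177 mm) begins 78 mm behind the grasp point.
Start: joints at [-1.428, 0.276, 1.505, -0, 1.361, -0.121], TCP at [0.15, -0.555, 0.213] pointing down, gripper open.
Joint ranges: [-2.89, 2.89], [-0.75, 2.08], [0.22, 2.7], [-1.18, 4.32], [0.11, 2.71], [-2.7, 2.7]. Speed limits (rad/s): [2.57, 2.57, 3.14, 3.14, 3.14, 3.14].

INTERFACE

Orientations are given as a unit quaternion [w, x, y, z].
In Python, from workcell import robot gives the robot as it stands. The module is installed in compiled form; this text tells all that it offers.
- The arm moves only by the tool move_arm, never from a script. Its argument "increments" is a list of rows, each an object with "hand": the opening, from -1 (shut) to 1 (fully open), so that 0 is half open; "xyz": the shift along the tool's x, y, z in m, a list of three; "spin": the turn about the tool's z in rad. In form: [{"hand": hand, "xyz": [tx, ty, tz], "spin": spin}, ...]. A call has 1 to 20 rows; each row shifts and turns the commanded pose from where the row before left it, along the tool's axes as they then stand; what a row does not reach is not made up. A row lasts 1/10 s, in which the tool goes at most 50 mm and 8.59 degrees, less where a joint would pass 70% of its speed; a pose out of reach is approached as far as the arm can. A call with a gripper value outside its range is refused whole. The fingers move at their own pace and stop on an object; "newtons" is the grip in N (left out, the last holds). Time passes only in rows, so rows that do not move let the fingers close. It gives the time, the measured TCP pose, the force, the opening and the grip force at its end, in the units of the state.
- robot.read_state(): the state, without advancing time (a new reading comes with each control period).
- robot.capture(name): name is "scene" or "side" or "wrist"; returns a dict with "color" (384x512x3 uint8, red, green, blue), "K" (3x3 intrinsics, pixels), "k1" (the pictures are not rectified: a ray, as slopes to the right and down, at radius r is drawn at 1 + k1 r^2 times it, then the intrinsics apply), "position" and "attitude" of the camera in the world. Camera axes: x right, y up, looking along -z (the intrinsics and any distortion apply to the point x, -y, -z); pixel columns grow to the right and rows downward; lengths in m; the calibration is good to about 2 mm. A picture is of the moment at which its call begins. There is no depth.
- robot.close_job(): hands the job in; it is judged then, once.
Trained networks look in a picture, given as the dict that the camera call returned (one of the last four; its "shot" number tells which), for a name from the list of things; names that differ only in an ending like _2 or _b are one class to them, and where a whole thing is asked for, a point or a joint stands for the part that bears it (a point fixed in the world has none). Each returns a list of dicts, best first, with "confidence" (0 to 1); they miss things now and then, are a little off and sometimes report something else, mostly with a low value. They report only what shows in the picture. A call takes as long as a camera call. They do not tell look-alikes from the thing itself.
- robot.boxes_of(picture, thing): "location" ([x, y, z] in m, in world coordinates, good to about 4 mm: the middle of the surface that is visible of it).
- robot.regions_of(picture, thing): "pixels" (384x512 bool, what is visible of it).
The state is a dict: "time_s": time; "q": joint angles; "qvel": joint speeds; "tau": joint torques, N m; "tool_pos": TCP position; "tool_rot": TCP orientation; "wrist_force": force on the tool from outside, world axes, zero at the start; "moment": the same for the moment, N m; "width": finger opening in m; "grasp_force": force on a finger pad.
Only numpy, scipy, OpenCV 4.12 (cv2) and the standard library are available. Lean on these libraries where they do the work, as an engineer would, in place of code of your own. Each camera call takes 0.05 s, during which the arm holds its last target. There are 200 camera calls.

TASK

Take the orange-handled gauge blade out of its blue holder and try it by feel in the slots of the fuse base, holding it upright and sliding it in gently (its sprung handle must never be pressed near its stop). One pole has good jaws that let the blade in with a light drag; in the others the jaws are spread (no drag) or bent in (the blade stops: never force it). Leave the blade standing in the good pole, pushed fully home until its collar sits on the housing, let go of it, and do not disturb the other things on the bench.

Things in the scene. Friction and masses are not known exactly. Their poses are not given: they have to be found in the camera images.
- fuse_base: Grey four-pole fuse base, fixed to the bench: a 100 x 262 x 12 mm plate carrying four like housings in a row along its y axis, 58 mm apart, each 64 (x) x 44 (y) mm, flat top 82 mm above the bench. Origin: centre of the underside. Each has a slot for the blade (see slot1) over hidden contact jaws: one pole has good jaws (see slot2), one bent-in, two spread (see slot3); which is which varies.
- slot1 (a point): Centre of the mouth of slot 1 (at the fuse base's -y end), level with the housing's flat top; axes as the fuse base: x across the slot (blade's thickness along it), y along the slot. All slots: funnel 26 mm wide in x with 45 degree sides, narrowing in 8 mm of depth to a 10 mm throat; 28 mm long in y. Round jaws, 23 to 33 mm below the top, close on the blade along x.
- slot2 (a point): Mouth of slot 2, as slot 1, 58 mm farther along the fuse base's +y. Good jaws, in whichever slot: sprung, about 2.4 N per mm each, they give way sideways and drag on the moving blade with about 3 to 7 N (up to 11 N as the tip first parts them, 22 to 30 mm deep) over the last 28 mm of its travel, and hold it by themselves.
- slot3 (a point): Mouth of slot 3, as slot 1, 116 mm along +y. Bent-in jaws, in whichever slot: stiff, the blade's tip stops on them 20 to 28 mm below the housing's top; not to be forced. Spread jaws: they do not touch a centred blade, which slides to the collar with less than 1.5 N of drag.
- slot4 (a point): Mouth of slot 4, as slot 1, 174 mm along +y (the fuse base's +y end). In any slot, a blade fully home has its collar on the housing's flat top and its tip 55 mm below that top.
- blade: Gauge blade, loose, 0.10 to 0.14 kg with handle, upright in its holder at the start. Origin: lowest point of the tip, in its middle; z up through the handle. Steel blade 6 mm thick (x), 18 mm wide (y), 55 mm long, tip rounded; orange collar 34 (x) x 24 (y) mm, 55 to 60 mm above the tip; thin stem, then the handle (see handle). A half turn about z makes no difference.
- handle (a joint): Sprung grip of the gauge blade: orange block with a black band, 18 (x) x 26 (y) x 62 mm, at rest 70 to 132 mm above the tip, sliding down the stem towards the collar when pushed. Value: metres slid down, 0 at rest, 0.008 at its stop; it starts to give at 1.5 N and takes 2.5 N per mm more, so it shows the push on the blade. Pulled up it is rigid. More than 0.007 (19 N) is forcing the blade.
- holder: Blue steel holder, fixed to the bench, 70 x 70 mm foot, 62 mm tall, with a loose slot from the top in which the blade stands, tip 7 mm above the bench, collar on the holder's top, blade thickness along the holder's x. Origin: centre of the underside.
- fuse_1: Bystander, loose: a knife-blade fuse-link, white ceramic cube of 46 mm with a copper blade at each end, lying beyond the fuse base. Not to be disturbed.
- fuse_2: Bystander, loose: a second such fuse-link. Not to be disturbed.
- screwdriver: Bystander, loose: red-handled screwdriver, 200 mm, lying on the mat. Not to be disturbed.
- wrench: Bystander, loose: steel spanner, 170 mm, lying on the mat. Not to be disturbed.
- spool: Bystander, loose: spool of copper wire, 56 mm across, 44 mm tall. Not to be disturbed.
- cup: Bystander, loose: white plastic cup, 70 mm across, 90 mm tall. Not to be disturbed.
- meter: Bystander, loose: orange hand-held multimeter, 150 x 80 x 35 mm, lying flat. Not to be disturbed.
Things that resemble listed ones, but are neither listed nor needed, are in the scene too. There is more than one size of the holder; the one meant has the size given above. There is more than one size of the blade; the job needs the smaller.

How it is judged:
On the way, in this order (a step that is already met when the one before it is completed fails the run):
1. the blade has been lifted out of its holder by the fingers (z of blade in the frame of holder above 0.07 m and contact force between the fingers and blade above 0.3 N), for 0.1 s.
2. the blade, still held, has been slid at least 30 mm into a slot (((x of blade in the frame of slot1 between -0.0045 and 0.0045 m and y of blade in the frame of slot1 between -0.0065 and 0.0065 m and z of blade in the frame of slot1 between -0.06 and -0.03 m) or (x of blade in the frame of slot2 between -0.0045 and 0.0045 m and y of blade in the frame of slot2 between -0.0065 and 0.0065 m and z of blade in the frame of slot2 between -0.06 and -0.03 m) or (x of blade in the frame of slot3 between -0.0045 and 0.0045 m and y of blade in the frame of slot3 between -0.0065 and 0.0065 m and z of blade in the frame of slot3 between -0.06 and -0.03 m) or (x of blade in the frame of slot4 between -0.0045 and 0.0045 m and y of blade in the frame of slot4 between -0.0065 and 0.0065 m and z of blade in the frame of slot4 between -0.06 and -0.03 m)) and contact force between the fingers and blade above 0.3 N), for 0.1 s.
At the end, for the whole second after the job is handed in: The blade stands upright (within 7 degrees) and at rest, let go, in the slot whose jaws grip it (the jaws press on it with more than 3.5 N in all), within 4.5 mm of the slot's middle across and 6.5 mm along, fully home: its tip 55 mm below the housing's top within 2.5 mm (((x of blade in the frame of slot1 between -0.0045 and 0.0045 m and y of blade in the frame of slot1 between -0.0065 and 0.0065 m and z of blade in the frame of slot1 between -0.0575 and -0.0525 m) or (x of blade in the frame of slot2 between -0.0045 and 0.0045 m and y of blade in the frame of slot2 between -0.0065 and 0.0065 m and z of blade in the frame of slot2 between -0.0575 and -0.0525 m) or (x of blade in the frame of slot3 between -0.0045 and 0.0045 m and y of blade in the frame of slot3 between -0.0065 and 0.0065 m and z of blade in the frame of slot3 between -0.0575 and -0.0525 m) or (x of blade in the frame of slot4 between -0.0045 and 0.0045 m and y of blade in the frame of slot4 between -0.0065 and 0.0065 m and z of blade in the frame of slot4 between -0.0575 and -0.0525 m)) and contact force between blade and anything else above 3.5 N and angle between blade's own z axis and vertical below 0.12 rad and linear speed of blade below 0.01 m/s and contact force between the fingers and blade below 0.05 N); the robot touches nothing.
It fails at once if the blade is forced: its sprung handle is pushed down more than 7 mm (about 19 N) (value of joint handle above 0.007 m).
It fails at once if the blade is dropped or tips over (more than 30 degrees) (angle between blade's own z axis and vertical above 0.52 rad).
It fails at once if a bystander is moved more than 20 mm (distance of any of fuse_1, fuse_2, screwdriver, wrench, spool, cup, meter from where it was at the start of the episode above 0.02 m).
It also fails if it takes over 72 s, if anything falls off the work surface, if the arm or the gripper's body presses on something with over 40 N, if the wrist force passes 120 N, or if a joint passes its speed limit or range.

## Working session

There is one attempt and no reset: what is moved stays moved. The work goes in short steps, Python scripts to look and compute and a tool call to move; the robot and the scene stay as the last step left them, time stands still between calls to the robot, and variables do not carry over. Pictures are saved under pics/ and viewed, at most 10 in all, crops included, and the job is handed in when it is done.

Besides the shell and the picture viewer there is one more tool, called after "Emit:" in YAML: its name, and indented under it one key for each argument. move_arm: Moves the arm, as the interface text tells. Its arguments: {"type":"object","properties":{"increments":{"type":"array"},"newtons":{"type":"number"}},"required":["increments"]}

```bash
mkdir -p pics; cat > h.py <<'E'
import numpy as np, cv2
from scipy.spatial.transform import Rotation as R
from workcell import robot
def rot(a):
    a=np.asarray(a,float)
    return a if a.shape==(3,3) else R.from_quat([a[1],a[2],a[3],a[0]]).as_matrix()
def proj(p,P):
    P=np.atleast_2d(P); c=(P-p['position'])@rot(p['attitude'])
    s=np.c_[c[:,0]/-c[:,2],-c[:,1]/-c[:,2]]; r2=(s**2).sum(1,keepdims=True)
    s=s*(1+p['k1']*r2); K=p['K']; return np.c_[s[:,0]*K[0,0]+K[0,2],s[:,1]*K[1,1]+K[1,2]]
def ray(p,uv):
    K=p['K']; s=np.array([(uv[0]-K[0,2])/K[0,0],(uv[1]-K[1,2])/K[1,1]]); d=s.copy()
    for _ in range(20): d=s/(1+p['k1']*(d@d))
    return np.array(p['position']),rot(p['attitude'])@np.array([d[0],-d[1],-1])
def onz(p,uv,z):
    o,d=ray(p,uv); return o+d*(z-o[2])/d[2]
def save(p,name): cv2.imwrite('pics/'+name+'.png',p['color'][:,:,::-1])
E
cat > a.py <<'E'
from h import *
print(robot.read_state())
ims=[]
for n in ('scene','side'):
    p=robot.capture(n); ims.append(p)
    print(n,np.round(p['position'],3),np.round(rot(p['attitude']),2).tolist(),p['K'][0][0],p['k1'])
    for t in ('fuse_base','blade','handle','holder','fuse_1','screwdriver','wrench','spool','cup','meter'):
        print(t,[(np.round(b['location'],3).tolist(),round(b['confidence'],2)) for b in robot.boxes_of(p,t)])
    save(p,n+'0')
E
python3 a.py
```

```text
{'time_s': 0.0, 'q': array([-1.42802137e+00,  2.76587334e-01,  1.50611304e+00,  1.47198522e-05,
        1.36073021e+00, -1.21044251e-01]), 'qvel': array([-0.00106631, -0.00026281, -0.00013294,  0.00119632,  0.00086491,
        0.0012865 ]), 'tau': array([-2.42106711e-03, -4.04592633e+01, -2.37228763e+01,  6.97886897e-02,
        3.42774647e-02, -1.49380917e-04]), 'tool_pos': array([ 0.14983749, -0.55455182,  0.21261714]), 'tool_rot': array([-9.18988275e-04,  9.91312321e-01,  1.31525810e-01, -2.78837753e-06]), 'wrist_force': array([ 1.15287382, -0.34818825,  0.29108226]), 'moment': array([ 0.01080691,  0.02407006, -0.03790024]), 'grasp_force': 0.0, 'width': 0.09393453772233766}
scene [1.48  0.27  1.278] [[-0.27, -0.76, 0.59], [0.96, -0.22, 0.16], [0.01, 0.61, 0.79]] 456.71865117238036 -0.09964320911662791
fuse_base [([0.575, -0.059, 0.048], 0.59)]
blade [([0.543, 0.395, 0.125], 0.74), ([0.593, 0.264, 0.109], 0.64)]
handle [([0.582, 0.269, 0.118], 0.49), ([0.546, 0.396, 0.148], 0.49)]
holder [([0.449, 0.239, 0.052], 0.85), ([0.601, 0.265, 0.023], 0.72), ([0.573, -0.064, 0.047], 0.16)]

[... 459 characters left out ...]
], [0.02, 0.71, 0.71]] 470.56839453159233 -0.06330086112955037
fuse_base [([0.544, -0.012, 0.063], 0.89)]
blade [([0.53, 0.405, 0.128], 0.73), ([0.543, -0.014, 0.064], 0.65), ([0.572, 0.277, 0.11], 0.54)]
handle [([0.529, 0.406, 0.153], 0.76), ([0.572, 0.275, 0.122], 0.57)]
holder [([0.417, 0.263, 0.049], 0.64), ([0.563, 0.279, 0.036], 0.63)]
fuse_1 [([0.782, -0.073, 0.03], 0.93), ([0.77, 0.096, 0.032], 0.9)]
screwdriver [([0.398, 0.425, 0.02], 0.65)]
wrench [([0.495, -0.372, 0.004], 0.66), ([0.397, 0.426, 0.019], 0.61)]
spool [([0.699, 0.258, 0.048], 0.57)]
cup [([0.62, -0.338, 0.063], 0.86), ([0.539, -0.015, 0.064], 0.58)]
meter [([0.77, 0.096, 0.031], 0.63), ([0.672, 0.451, 0.034], 0.56)]
```

View pics/scene0.png

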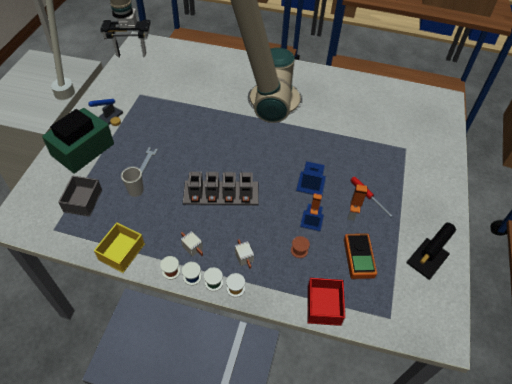

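View pics/side0.png

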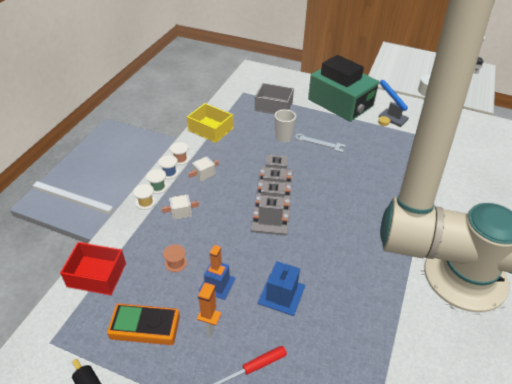

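The scene view shows the small blade in its low blue holder at px (314,208). The bigger blade stands at (358,198), the empty tall holder at (312,178), and the fuse base at (220,188) with its row along world y. I'm moving above the base for a close look.

Emit:
move_arm:
  increments:
    - {"hand": 1, "xyz": [0.02, -0.017, -0.02], "spin": 0}
    - {"hand": 1, "xyz": [0.032, -0.027, -0.018], "spin": 0}
    - {"hand": 1, "xyz": [0.032, -0.027, -0.018], "spin": 0}
    - {"hand": 1, "xyz": [0.032, -0.027, -0.018], "spin": 0}
    - {"hand": 1, "xyz": [0.032, -0.027, -0.018], "spin": 0}
    - {"hand": 1, "xyz": [0.032, -0.027, -0.018], "spin": 0}
    - {"hand": 1, "xyz": [0.032, -0.027, -0.018], "spin": 0}
    - {"hand": 1, "xyz": [0.032, -0.027, -0.018], "spin": 0}
    - {"hand": 1, "xyz": [0.032, -0.027, -0.018], "spin": 0}
    - {"hand": 1, "xyz": [0.032, -0.027, -0.018], "spin": 0}
    - {"hand": 1, "xyz": [0.032, -0.027, -0.018], "spin": 0}
    - {"hand": 1, "xyz": [0.032, -0.027, -0.01], "spin": 0}
    - {"hand": 1, "xyz": [0.032, -0.027, -0.01], "spin": 0}
    - {"hand": 1, "xyz": [0.032, -0.027, -0.01], "spin": 0}
    - {"hand": 1, "xyz": [0.032, -0.027, -0.01], "spin": 0}
    - {"hand": 1, "xyz": [0.03, -0.027, 0], "spin": 0}
    - {"hand": 1, "xyz": [0, 0, 0], "spin": 0}
    - {"hand": 1, "xyz": [0, 0, 0], "spin": 0}
  newtons: 20

```text
time_s: 2.9
tool_pos: [0.5208, -0.0173, 0.453]
tool_rot: [0.0, 0.991, 0.132, -0.001]
wrist_force: [-0.1, 0.1, -0.8]
width: 0.094
grasp_force: 0.0
```

```bash
cat > b.py <<'E'
from h import *
import sys
s=robot.read_state(); print(s['tool_pos'],s['tool_rot'],s['q'])
p=robot.capture('wrist'); save(p,sys.argv[1])
import pickle; pickle.dump({k:p[k] for k in p},open(sys.argv[1]+'.pkl','wb'))
print(np.round(p['position'],3),np.round(rot(p['attitude']),2).tolist(),p['K'][0][0],p['k1'])
for t in ('fuse_base','blade','handle','holder','fuse_1'):
    print(t,[(np.round(b['location'],3).tolist(),round(b['confidence'],2),proj(p,b['location']).round().tolist()) for b in robot.boxes_of(p,t)])
E
python3 b.py w1
```

```text
[ 0.52076013 -0.01732564  0.45297494] [ 1.62008672e-04  9.91188964e-01  1.32453696e-01 -6.56156920e-04] [-1.66332088e-01  1.56937701e-01  1.09047084e+00 -7.34764598e-04
  1.89534255e+00  1.13854212e+00]
[0.59  0.002 0.624] [[0.26, 0.93, 0.24], [-0.96, 0.25, 0.07], [0.0, -0.25, 0.97]] 336.09624943113266 0.008237904410985384
fuse_base [([0.563, -0.064, 0.078], 0.64, [[289.0, 131.0]])]
blade [([0.532, 0.385, 0.079], 0.95, [[1.0, 72.0]]), ([0.576, 0.256, 0.114], 0.57, [[79.0, 64.0]])]
handle [([0.579, 0.258, 0.132], 0.77, [[71.0, 60.0]])]
holder [([0.432, 0.217, 0.071], 0.88, [[103.0, 163.0]]), ([0.558, -0.064, 0.075], 0.68, [[287.0, 134.0]]), ([0.583, 0.249, 0.016], 0.61, [[112.0, 68.0]])]
fuse_1 [([0.767, -0.091, 0.031], 0.93, [[338.0, 8.0]])]
```

```bash
python3 - <<'E'
import cv2
im=cv2.imread('pics/w1.png'); cv2.imwrite('pics/w1b.png',cv2.resize(im,(800,600),interpolation=cv2.INTER_CUBIC))
E
```

```text
(no output)
```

View pics/w1b.png

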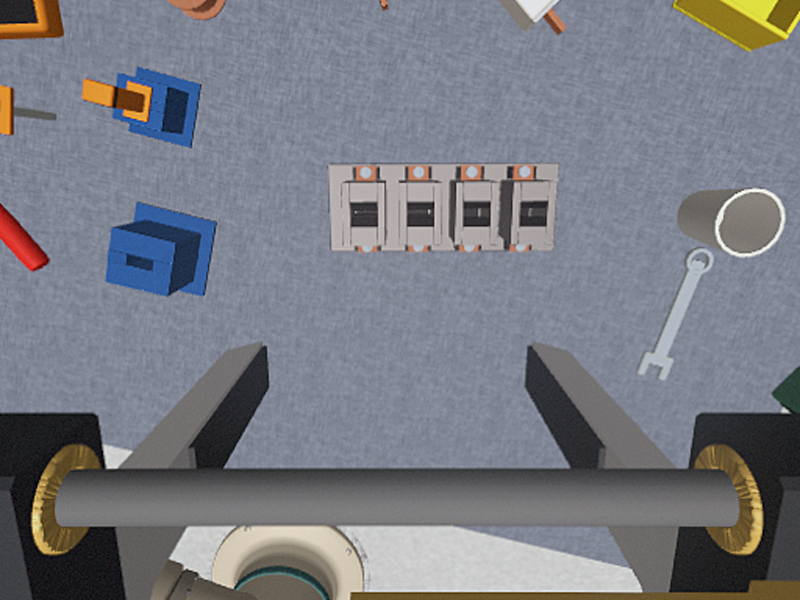

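The wrist view shows the base's four dark slots at (365..536, 214) in the enlarged picture, with its row along the image's right, i.e. along tool y. The small blade is at (135,98). I'm going lower for a precise fit of the base.

Emit:
move_arm:
  increments:
    - {"hand": 1, "xyz": [0, 0.008, 0.03], "spin": 0}
    - {"hand": 1, "xyz": [0, 0.008, 0.04], "spin": 0}
    - {"hand": 1, "xyz": [0, 0.008, 0.04], "spin": 0}
    - {"hand": 1, "xyz": [0, 0.008, 0.04], "spin": 0}
    - {"hand": 1, "xyz": [0, 0.008, 0.03], "spin": 0}
    - {"hand": 1, "xyz": [0, 0.01, 0.02], "spin": 0}
    - {"hand": 1, "xyz": [0, 0, 0], "spin": 0}
    - {"hand": 1, "xyz": [0, 0, 0], "spin": 0}

```text
time_s: 4.0
tool_pos: [0.5337, -0.0666, 0.254]
tool_rot: [-0.0, 0.991, 0.131, 0.0]
wrist_force: [0.1, 0.2, -0.0]
width: 0.0942
grasp_force: 0.0
```

```bash
python3 b.py w2; python3 - <<'E'
import cv2
im=cv2.imread('pics/w2.png')[30:230,130:430]; cv2.imwrite('pics/w2b.png',cv2.resize(im,(800,533),interpolation=cv2.INTER_CUBIC))
E
```

```text
[ 0.53366527 -0.06660121  0.25402699] [-7.15846823e-05  9.91403321e-01  1.30841229e-01  1.51110572e-04] [-2.53738038e-01  1.98884743e-01  1.50984254e+00  2.48549294e-04
  1.43263903e+00  1.05458917e+00]
[ 0.603 -0.048  0.426] [[0.26, 0.94, 0.24], [-0.97, 0.25, 0.07], [0.0, -0.25, 0.97]] 336.09624943113266 0.008237904410985384
fuse_base [([0.566, -0.064, 0.082], 0.56, [[259.0, 144.0]])]
blade []
handle []
holder [([0.436, 0.199, 0.008], 0.92, [[32.0, 182.0]]), ([0.564, -0.063, 0.081], 0.71, [[258.0, 146.0]]), ([0.584, 0.24, 0.004], 0.56, [[11.0, 53.0]])]
fuse_1 []
```

View pics/w2b.png

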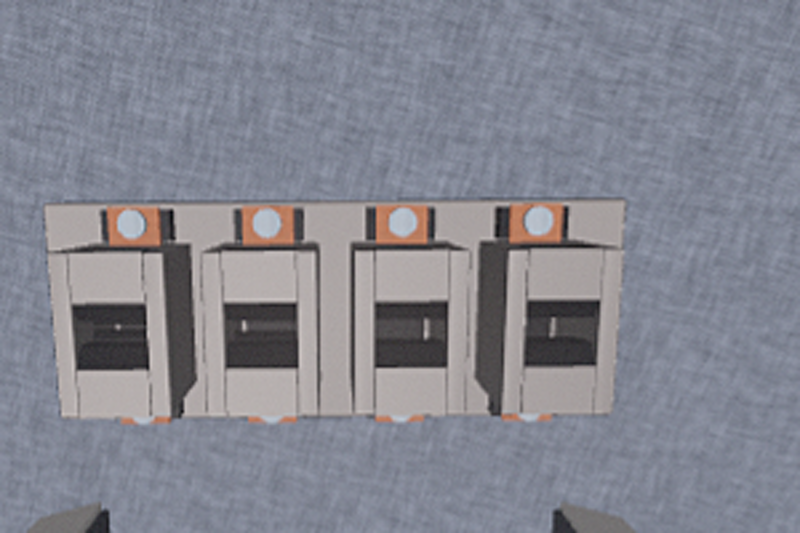

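The picture shows four slots with dark mouths centred at crop (110,336), (261,336), (411,335) and (562,334), and plate corners at (45,204), (625,199), (612,415), (62,418). I'll fit the base pose to these.

```bash
cat > fit.py <<'E'
from h import *
import pickle
from scipy.optimize import least_squares
p=pickle.load(open('w2.pkl','rb'))
f=lambda a:(np.array(a,float)+.5)/(800/300)-.5+[130,30]
sl=[[(75,304),(147,304),(149,369),(77,369)],[(225,304),(297,304),(297,369),(227,369)],[(375,303),(447,303),(448,367),(375,367)],[(525,302),(600,301),(598,367),(526,367)]]
pl=f([(45,204),(625,199),(612,415),(62,418)])
# image left = +world y side
def model(v,z=.082):
    x,y,a=v; c,s=np.cos(a),np.sin(a); T=lambda P:np.array([[x+c*X-s*Y,y+s*X+c*Y,Z] for X,Y,Z in P])
    S=[]
    for k in range(4):
        Y=87-58*k
        S+=[(.013,(Y+14)/1e3,z),(.013,(Y-14)/1e3,z),(-.013,(Y-14)/1e3,z),(-.013,(Y+14)/1e3,z)]
    Pl=[(.05,.131,.012),(.05,-.131,.012),(-.05,-.131,.012),(-.05,.131,.012)]
    return T(S),T(Pl)
ms=f(np.array(sl).reshape(-1,2))
def solve(w1,w2):
    r=lambda v:np.r_[w1*(proj(p,model(v)[0])-ms).ravel(),w2*(proj(p,model(v)[1])-pl).ravel()]
    q=least_squares(r,[.565,-.06,.26]); print(q.x,np.abs(q.fun).max(),q.fun.std()); return q.x
solve(1,0);solve(0,1);v=solve(1,1)
x,y,a=v
for k in range(4):
    Y=.087-.058*k; print(k,x-np.sin(a)*Y,y+np.cos(a)*Y)
E
python3 fit.py
```

```text
[ 0.5533944  -0.06378818  0.26898472] 1.1038730669660595 0.44539843318411965
[ 0.553677   -0.06389399  0.27088048] 1.331396943431571 0.3216396351871982
[ 0.55343704 -0.06380293  0.26982111] 1.225881284860975 0.556571905527255
0 0.5302464040960837 0.020049283373721555
1 0.5457068273365169 -0.0358521952581239
2 0.56116725057695 -0.09175367388996936
3 0.5766276738173832 -0.14765515252181483
```

Emit:
move_arm:
  increments:
    - {"hand": 1, "xyz": [0.005, -0.015, -0.03], "spin": 0}
    - {"hand": 1, "xyz": [0.012, -0.037, -0.02], "spin": 0}
    - {"hand": 1, "xyz": [0.012, -0.037, -0.02], "spin": 0}
    - {"hand": 1, "xyz": [0.012, -0.037, 0], "spin": 0}
    - {"hand": 1, "xyz": [0.012, -0.037, 0], "spin": 0}
    - {"hand": 1, "xyz": [0.012, -0.037, 0], "spin": 0}
    - {"hand": 1, "xyz": [0.012, -0.037, 0], "spin": 0}
    - {"hand": 1, "xyz": [0.012, -0.037, 0], "spin": 0}
    - {"hand": 1, "xyz": [0.01, -0.03, 0], "spin": 0}
    - {"hand": 1, "xyz": [0.002, -0.008, 0], "spin": 0}
    - {"hand": 1, "xyz": [0, 0, 0], "spin": 0}
    - {"hand": 1, "xyz": [0, 0, 0], "spin": 0}

```text
time_s: 5.5
tool_pos: [0.5498, 0.2604, 0.3236]
tool_rot: [0.001, 0.991, 0.131, 0.0]
wrist_force: [0.7, 0.4, -0.3]
width: 0.0942
grasp_force: 0.0
```

```bash
python3 b.py w3; python3 - <<'E'
import cv2
im=cv2.imread('pics/w3.png')[30:255,106:406]; cv2.imwrite('pics/w3b.png',cv2.resize(im,(800,600),interpolation=cv2.INTER_CUBIC))
E
```

```text
[0.54979597 0.26035716 0.32363336] [6.33604471e-04 9.91339513e-01 1.31322383e-01 2.72763697e-05] [ 3.28727043e-01  2.90632158e-01  1.21800308e+00 -1.25581233e-03
  1.63315193e+00  1.63603959e+00]
[0.619 0.28  0.495] [[0.26, 0.94, 0.24], [-0.97, 0.25, 0.07], [0.0, -0.25, 0.97]] 336.09624943113266 0.008237904410985384
fuse_base [([0.556, -0.012, 0.068], 0.62, [[452.0, 210.0]]), ([0.582, 0.269, 0.137], 0.56, [[254.0, 141.0]])]
blade [([0.585, 0.264, 0.136], 0.87, [[259.0, 139.0]]), ([0.538, 0.388, 0.159], 0.79, [[128.0, 155.0]])]
handle [([0.58, 0.269, 0.132], 0.92, [[253.0, 142.0]]), ([0.537, 0.387, 0.176], 0.71, [[122.0, 158.0]]), ([0.55, -0.009, 0.066], 0.67, [[447.0, 213.0]])]
holder [([0.442, 0.237, 0.075], 0.98, [[250.0, 243.0]]), ([0.592, 0.275, 0.004], 0.63, [[251.0, 123.0]])]
fuse_1 [([0.769, 0.088, 0.049], 0.63, [[437.0, 22.0]])]
```

View pics/w3b.png

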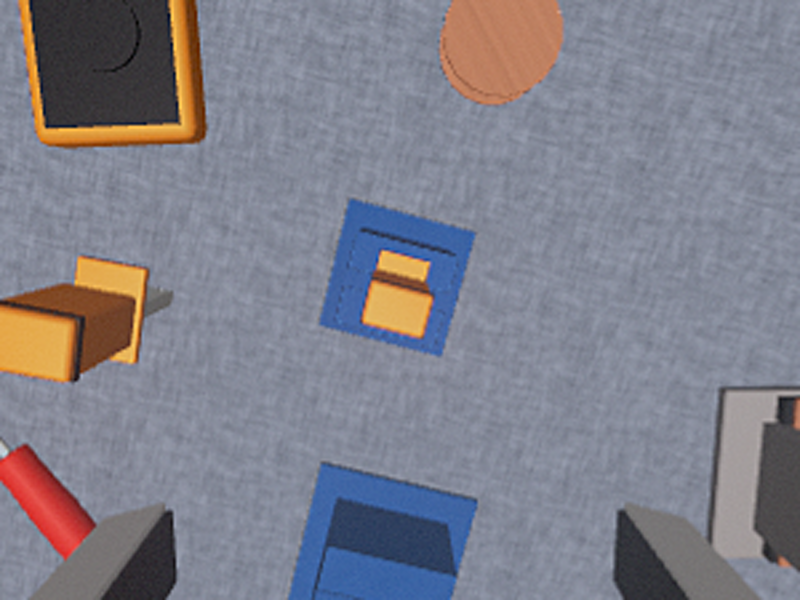

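The small blade's handle top is at crop (397,308), with its long side along the image's right. The foot's corners are at (351,198), (474,232), (441,355) and (320,325). So the grip needs about a quarter turn.

```bash
cat > fit2.py <<'E'
from h import *
import pickle
from scipy.optimize import least_squares
p=pickle.load(open('w3.pkl','rb'))
f=lambda a:(np.array(a,float)+.5)/(800/300)-.5+[106,30]
def rect(px,hx,hy,z,n):
    m=f(px)
    def M(v):
        x,y,a=v;c,s=np.cos(a),np.sin(a)
        return np.array([[x+c*X-s*Y,y+s*X+c*Y,z] for X,Y in [(hx,hy),(hx,-hy),(-hx,-hy),(-hx,hy)]])
    q=least_squares(lambda v:(proj(p,M(v))-m).ravel(),[.58,.27,0]); print(n,q.x.round(4),q.fun.round(1))
rect([(369,278),(432,291),(423,338),(362,325)],.009,.013,.139,'handle')
for z in (.0,.006,.01): rect([(351,198),(474,232),(441,355),(320,325)],.035,.035,z,'foot')
rect([(379,250),(431,264),(428,281),(377,275)],.017,.012,.067,'collar-rough')
s=robot.read_state(); T=rot(s['tool_rot']); print(T.round(4).tolist())
E
python3 fit2.py
```

```text
handle [0.578  0.2669 0.0709] [-0.2  0.5  0.5  0.4  0.4 -0.6 -0.7 -0.3]
foot [0.5775 0.2662 0.0109] [-0.5  0.   0.6 -0.1  0.1  0.3 -0.2 -0.2]
foot [0.578  0.2663 0.0109] [-0.7 -0.3  0.9 -0.3  0.3  0.7 -0.5  0. ]
foot [0.5783 0.2664 0.0109] [-0.9 -0.5  1.2 -0.4  0.5  0.9 -0.8  0.2]
collar-rough [0.5886 0.266  0.098 ] [  2.   -8.4   1.5 -10.4  -2.1  10.2  -1.6   9.3]
[[0.9658, 0.2593, 0.0004], [0.2593, -0.9658, -0.0002], [0.0003, 0.0003, -1.0]]
```

Emit:
move_arm:
  increments:
    - {"hand": 1, "xyz": [0, 0, 0], "spin": -0.134}
    - {"hand": 1, "xyz": [0, 0, 0], "spin": -0.134}
    - {"hand": 1, "xyz": [0, 0, 0], "spin": -0.134}
    - {"hand": 1, "xyz": [0, 0, 0], "spin": -0.134}
    - {"hand": 1, "xyz": [0, 0, 0], "spin": -0.134}
    - {"hand": 1, "xyz": [0, 0, 0], "spin": -0.134}
    - {"hand": 1, "xyz": [0, 0, 0], "spin": -0.134}
    - {"hand": 1, "xyz": [0, 0, 0], "spin": -0.134}
    - {"hand": 1, "xyz": [0, 0, 0], "spin": -0.134}
    - {"hand": 1, "xyz": [0, 0, 0], "spin": -0.134}
    - {"hand": 1, "xyz": [0.003, 0.014, 0.03], "spin": 0}
    - {"hand": 1, "xyz": [0.003, 0.014, 0.04], "spin": 0}
    - {"hand": 1, "xyz": [0, 0, 0.03], "spin": 0}
    - {"hand": 1, "xyz": [0, 0, 0], "spin": 0}
    - {"hand": 1, "xyz": [0, 0, 0], "spin": 0}

```text
time_s: 7.3
tool_pos: [0.5778, 0.268, 0.2238]
tool_rot: [-0.0, 0.696, 0.718, -0.0]
wrist_force: [0.3, -0.3, 0.5]
width: 0.0941
grasp_force: 0.0
```

```bash
cat > c.py <<'E'
from h import *
s=robot.read_state(); T=rot(s['tool_rot']); print(s['tool_pos'].round(4),'xyaw',np.arctan2(T[1,0],T[0,0]).round(4),T[:,2].round(4),s['q'].round(2),s['width'].round(4),s['grasp_force'],s['wrist_force'].round(2))
E
python3 c.py
```

```text
Traceback (most recent call last):
  File "c.py", line 2, in <module>
    s=robot.read_state(); T=rot(s['tool_rot']); print(s['tool_pos'].round(4),'xyaw',np.arctan2(T[1,0],T[0,0]).round(4),T[:,2].round(4),s['q'].round(2),s['width'].round(4),s['grasp_force'],s['wrist_force'].round(2))
                                                                                                                                                       ^^^^^^^^^^^^^^^^
AttributeError: 'float' object has no attribute 'round'
```

Emit:
move_arm:
  increments:
    - {"hand": 1, "xyz": [-0.001, 0, 0.025], "spin": 0}
    - {"hand": 1, "xyz": [0, 0, 0.03], "spin": 0}
    - {"hand": 1, "xyz": [0, 0, 0.03], "spin": 0}
    - {"hand": 1, "xyz": [0, 0, 0.027], "spin": 0}
    - {"hand": 1, "xyz": [0, 0, 0.015], "spin": 0}
    - {"hand": 1, "xyz": [0, 0, 0], "spin": 0}
    - {"hand": 0, "xyz": [0, 0, 0], "spin": 0}
    - {"hand": -0.3, "xyz": [0, 0, 0], "spin": 0}
    - {"hand": -0.5, "xyz": [0, 0, 0], "spin": 0}
    - {"hand": -0.7, "xyz": [0, 0, 0], "spin": 0}
    - {"hand": -1, "xyz": [0, 0, 0], "spin": 0}
    - {"hand": -1, "xyz": [0, 0, 0], "spin": 0}
    - {"hand": -1, "xyz": [0, 0, 0], "spin": 0}
    - {"hand": -1, "xyz": [0, 0, 0], "spin": 0}
    - {"hand": -1, "xyz": [0, 0, 0], "spin": 0}
  newtons: 35

```text
time_s: 8.8
tool_pos: [0.5776, 0.2673, 0.0963]
tool_rot: [-0.0, 0.695, 0.719, -0.0]
wrist_force: [0.7, 0.9, -0.6]
width: 0.0257
grasp_force: 0.0
```

```bash
sed -i "s/s\['width'\].round(4)/round(float(s['width']),4)/" c.py; python3 c.py
```

```text
[0.5776 0.2673 0.0963] xyaw 1.6038 [-2.e-04 -2.e-04 -1.e+00] [ 0.32  0.45  1.54 -0.    1.15  0.29] 0.0257 0.0 [ 0.73  0.88 -0.65]
```

Emit:
move_arm:
  increments:
    - {"hand": -1, "xyz": [0, 0, 0], "spin": 0}
    - {"hand": -1, "xyz": [0, 0, 0], "spin": 0}
    - {"hand": -1, "xyz": [0, 0, 0], "spin": 0}
    - {"hand": -1, "xyz": [0, 0, 0], "spin": 0}
    - {"hand": -1, "xyz": [0, 0, 0], "spin": 0}

```text
time_s: 9.3
tool_pos: [0.5777, 0.2673, 0.0964]
tool_rot: [0.0, 0.695, 0.719, -0.0]
wrist_force: [0.6, -0.5, 0.1]
width: 0.018
grasp_force: 34.8
```

```bash
python3 c.py
```

```text
[0.5777 0.2673 0.0964] xyaw 1.6038 [-0.e+00 -1.e-04 -1.e+00] [ 0.32  0.45  1.54 -0.    1.15  0.29] 0.018 34.82720375061035 [ 0.56 -0.5   0.08]
```

Emit:
move_arm:
  increments:
    - {"hand": -1, "xyz": [0, 0, -0.005], "spin": 0}
    - {"hand": -1, "xyz": [0, 0, -0.015], "spin": 0}
    - {"hand": -1, "xyz": [0, 0, -0.025], "spin": 0}
    - {"hand": -1, "xyz": [0, 0, -0.03], "spin": 0}
    - {"hand": -1, "xyz": [0, 0, -0.03], "spin": 0}
    - {"hand": -1, "xyz": [0, 0, -0.02], "spin": 0}
    - {"hand": -1, "xyz": [-0.005, -0.001, -0.005], "spin": 0}
    - {"hand": -1, "xyz": [-0.02, -0.004, 0], "spin": 0}
    - {"hand": -1, "xyz": [-0.035, -0.008, 0], "spin": 0}
    - {"hand": -1, "xyz": [-0.035, -0.008, 0], "spin": 0}
    - {"hand": -1, "xyz": [-0.035, -0.008, 0], "spin": 0}
    - {"hand": -1, "xyz": [-0.035, -0.008, 0], "spin": 0}
    - {"hand": -1, "xyz": [-0.035, -0.008, 0], "spin": 0}
    - {"hand": -1, "xyz": [-0.03, -0.008, 0], "spin": 0}
    - {"hand": -1, "xyz": [-0.0155, -0.003, 0], "spin": 0}
    - {"hand": -1, "xyz": [0, 0, 0], "spin": -0.06}
    - {"hand": -1, "xyz": [0, 0, 0], "spin": -0.12}
    - {"hand": -1, "xyz": [0, 0, 0], "spin": -0.057}
    - {"hand": -1, "xyz": [0, 0, 0], "spin": 0}
    - {"hand": -1, "xyz": [0, 0, 0], "spin": 0}

```text
time_s: 11.3
tool_pos: [0.5292, 0.02, 0.2257]
tool_rot: [-0.001, 0.606, 0.795, -0.0]
wrist_force: [-0.1, 0.0, -0.9]
width: 0.0183
grasp_force: 34.8
```

```bash
python3 c.py; python3 b.py w4; python3 - <<'E'
from h import *
p=robot.capture('side'); a=p['color'][90:280,200:350][:,:,::-1]
q=cv2.imread('pics/w4.png')
cv2.imwrite('pics/m4.png',np.hstack([cv2.resize(a,(400,507),interpolation=3),cv2.resize(q[:,100:400],(396,507),interpolation=3)]))
import pickle; pickle.dump(p,open('s4.pkl','wb'))
E
```

```text
[0.5292 0.02   0.2257] xyaw 1.8395 [-1.6e-03  2.0e-04 -1.0e+00] [-0.09  0.2   1.58  0.    1.37 -0.36] 0.0183 34.826053977012634 [-0.12  0.02 -0.92]
[0.52920928 0.02004043 0.22566009] [-6.78962848e-04  6.06028397e-01  7.95442618e-01 -4.03741694e-04] [-9.35967262e-02  2.01407871e-01  1.57668737e+00  3.38718173e-05
  1.36507693e+00 -3.62283338e-01]
[0.51  0.09  0.397] [[0.96, -0.26, -0.07], [0.27, 0.93, 0.24], [-0.0, -0.25, 0.97]] 336.09624943113266 0.008237904410985384
fuse_base [([0.541, 0.021, 0.064], 0.81, [[265.0, 179.0]])]
blade [([0.528, 0.025, 0.263], 0.69, [[256.0, 264.0]])]
handle [([0.526, 0.033, 0.262], 0.86, [[254.0, 244.0]])]
holder []
fuse_1 [([0.765, 0.084, 0.044], 0.88, [[483.0, 174.0]]), ([0.779, -0.058, 0.025], 0.84, [[434.0, 283.0]])]
```

View pics/m4.png

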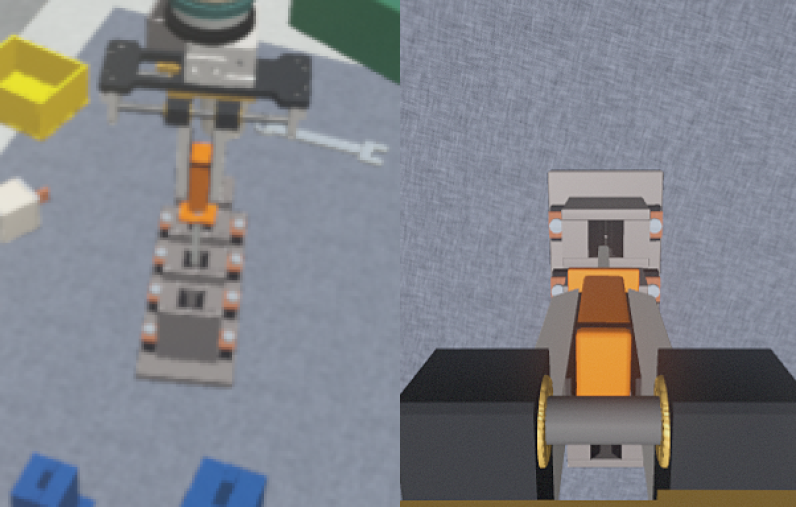

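The blade hangs upright in the fingers. Its tip is at right-panel (604,248), just in front of slot 1's mouth at (605,237). I'll check this against projection.

```bash
python3 - <<'E'
from h import *
import pickle
p=pickle.load(open('w4.pkl','rb'))
g=lambda u,v:((u-400)/1.32+100,v/1.32)
for n,P in (('A',(.5302,.02,.082)),('B',(.5457,-.0359,.082)),('tip',(.5292,.02,.1363)),('collar',(.5292,.02,.1963))): 
    u=proj(p,P)[0]; print(n,u.round(1),((u[0]-100)*1.32+400).round(),(u[1]*1.32).round())
im=p['color'][150:215,225:290][:,:,::-1]; cv2.imwrite('pics/z4.png',cv2.resize(im,(600,600),interpolation=3))
E
```

```text
A [255.2 181.2] 605.0 239.0
B [255.1 237.4] 605.0 313.0
tip [254.2 196.1] 604.0 259.0
collar [254.3 221.5] 604.0 292.0
```

View pics/z4.png

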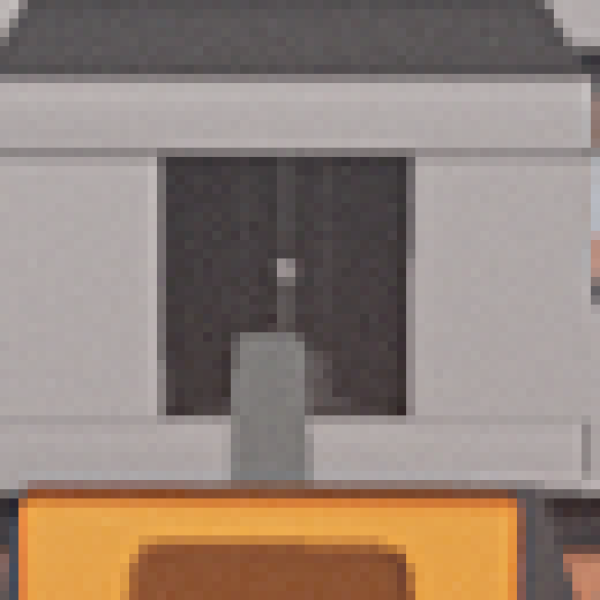

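Emit:
move_arm:
  increments:
    - {"hand": -1, "xyz": [0, 0.0014, 0.01], "spin": 0}
    - {"hand": -1, "xyz": [0, 0, 0.02], "spin": 0}
    - {"hand": -1, "xyz": [0, 0, 0.016], "spin": 0}
    - {"hand": -1, "xyz": [0, 0, 0.006], "spin": 0}
    - {"hand": -1, "xyz": [0, 0, 0.004], "spin": 0}
    - {"hand": -1, "xyz": [0, 0, 0.002], "spin": 0}
    - {"hand": -1, "xyz": [0, 0, 0], "spin": 0}
    - {"hand": -1, "xyz": [0, 0, 0], "spin": 0}

```text
time_s: 12.45
tool_pos: [0.5316, 0.0204, 0.1691]
tool_rot: [0.001, 0.606, 0.796, 0.0]
wrist_force: [0.2, 0.5, -1.9]
width: 0.0178
grasp_force: 34.8
```

```bash
cat >> c.py <<'E'
A=[(.5302,.02),(.5457,-.0359),(.5612,-.0918),(.5766,-.1477)]
P=s['tool_pos']; k=int(np.argmin([np.hypot(*(P[:2]-a)) for a in A])); d=P[:2]-A[k]; a=.27
print('slot',k,'bx %.4f by %.4f'%(d@[np.cos(a),np.sin(a)],d@[-np.sin(a),np.cos(a)]),'depth mm %.1f'%((.1714-P[2])*1e3),'F',s['wrist_force'].round(2),'M',s['moment'].round(3))
E
python3 c.py
```

```text
[0.5316 0.0204 0.1691] xyaw 1.8408 [ 1.3e-03 -2.0e-04 -1.0e+00] [-0.09  0.24  1.67 -0.    1.23 -0.36] 0.0178 34.82609689235687 [ 0.2   0.53 -1.93]
slot 0 bx 0.0015 by 0.0000 depth mm 2.3 F [ 0.2   0.53 -1.93] M [-0.083 -0.127  0.003]
```

Emit:
move_arm:
  increments:
    - {"hand": -1, "xyz": [0, 0, 0.003], "spin": 0}
    - {"hand": -1, "xyz": [0, 0, 0.003], "spin": 0}
    - {"hand": -1, "xyz": [0, 0, 0], "spin": 0}

```text
time_s: 12.75
tool_pos: [0.5308, 0.0205, 0.1621]
tool_rot: [-0.0, 0.606, 0.796, -0.0]
wrist_force: [0.1, -0.5, -1.4]
width: 0.0179
grasp_force: 34.8
```

```bash
python3 c.py|tail -1
```

```text
slot 0 bx 0.0007 by 0.0003 depth mm 9.3 F [ 0.11 -0.51 -1.42] M [-0.073 -0.084  0.046]
```

Emit:
move_arm:
  increments:
    - {"hand": -1, "xyz": [0, 0, 0.003], "spin": 0}
    - {"hand": -1, "xyz": [0, 0, 0.003], "spin": 0}
    - {"hand": -1, "xyz": [0, 0, 0], "spin": 0}

```text
time_s: 13.05
tool_pos: [0.5308, 0.0205, 0.1559]
tool_rot: [-0.0, 0.605, 0.796, -0.0]
wrist_force: [-0.6, 0.2, -1.4]
width: 0.0182
grasp_force: 34.8
```

```bash
python3 c.py|tail -1
```

```text
slot 0 bx 0.0007 by 0.0003 depth mm 15.5 F [-0.56  0.22 -1.39] M [-0.084 -0.087 -0.013]
```

Emit:
move_arm:
  increments:
    - {"hand": -1, "xyz": [0, 0, 0.003], "spin": 0}
    - {"hand": -1, "xyz": [0, 0, 0.003], "spin": 0}
    - {"hand": -1, "xyz": [0, 0, 0.002], "spin": 0}
    - {"hand": -1, "xyz": [0, 0, 0], "spin": 0}

```text
time_s: 13.45
tool_pos: [0.5309, 0.0205, 0.148]
tool_rot: [-0.0, 0.606, 0.796, -0.0]
wrist_force: [-0.4, -0.2, -0.8]
width: 0.0178
grasp_force: 34.8
```

```bash
python3 c.py|tail -1
```

```text
slot 0 bx 0.0008 by 0.0003 depth mm 23.4 F [-0.39 -0.21 -0.8 ] M [-0.077 -0.163 -0.003]
```

Emit:
move_arm:
  increments:
    - {"hand": -1, "xyz": [0, 0, 0.0015], "spin": 0}
    - {"hand": -1, "xyz": [0, 0, 0.0015], "spin": 0}
    - {"hand": -1, "xyz": [0, 0, 0], "spin": 0}

```text
time_s: 13.75
tool_pos: [0.5309, 0.0203, 0.1456]
tool_rot: [-0.0, 0.605, 0.796, -0.0]
wrist_force: [-0.9, 0.3, 1.2]
width: 0.0182
grasp_force: 34.8
```

```bash
python3 c.py|tail -1
```

```text
slot 0 bx 0.0008 by 0.0001 depth mm 25.8 F [-0.88  0.27  1.23] M [-0.089  0.147 -0.018]
```

Emit:
move_arm:
  increments:
    - {"hand": -1, "xyz": [0, 0, 0.0015], "spin": 0}
    - {"hand": -1, "xyz": [0, 0, 0], "spin": 0}

```text
time_s: 13.95
tool_pos: [0.531, 0.0203, 0.1443]
tool_rot: [0.0, 0.605, 0.796, -0.0]
wrist_force: [-1.6, 0.1, 3.6]
width: 0.0175
grasp_force: 34.8
```

```bash
python3 c.py|tail -1
```

```text
slot 0 bx 0.0009 by 0.0001 depth mm 27.1 F [-1.63  0.12  3.65] M [-0.1    0.362 -0.058]
```

Emit:
move_arm:
  increments:
    - {"hand": -1, "xyz": [0, -0.0004, 0.0015], "spin": 0}
    - {"hand": -1, "xyz": [0, 0, 0], "spin": 0}

```text
time_s: 14.15
tool_pos: [0.531, 0.0203, 0.1431]
tool_rot: [0.0, 0.605, 0.796, 0.0]
wrist_force: [-1.4, -0.3, 6.0]
width: 0.018
grasp_force: 34.8
```

```bash
python3 c.py|tail -1
```

```text
slot 0 bx 0.0008 by 0.0001 depth mm 28.3 F [-1.41 -0.26  6.04] M [-0.124  0.425  0.041]
```

Emit:
move_arm:
  increments:
    - {"hand": -1, "xyz": [0, 0, 0.0012], "spin": 0}
    - {"hand": -1, "xyz": [0, 0, 0], "spin": 0}

```text
time_s: 14.35
tool_pos: [0.531, 0.0203, 0.1423]
tool_rot: [0.0, 0.605, 0.796, 0.0]
wrist_force: [-3.2, -0.5, 8.6]
width: 0.0179
grasp_force: 34.8
```

```bash
python3 c.py|tail -1
```

```text
slot 0 bx 0.0008 by 0.0001 depth mm 29.1 F [-3.19 -0.45  8.57] M [-0.156  0.584 -0.034]
```

Emit:
move_arm:
  increments:
    - {"hand": -1, "xyz": [0, 0, 0.001], "spin": 0}
    - {"hand": -1, "xyz": [0, 0, 0], "spin": 0}

```text
time_s: 14.55
tool_pos: [0.531, 0.0203, 0.1416]
tool_rot: [0.001, 0.605, 0.796, 0.0]
wrist_force: [-3.9, 0.7, 10.1]
width: 0.0176
grasp_force: 34.8
```

```bash
python3 c.py|tail -1
```

```text
slot 0 bx 0.0009 by 0.0001 depth mm 29.8 F [-3.86  0.72 10.11] M [-0.051  0.664 -0.038]
```

Pole 1 stops the blade at about 26 mm, with the force rising linearly and the tip not moving. It looks bent-in, so I'm withdrawing and going to slot 2.

Emit:
move_arm:
  increments:
    - {"hand": -1, "xyz": [0, 0, -0.005], "spin": 0}
    - {"hand": -1, "xyz": [0, 0, -0.01], "spin": 0}
    - {"hand": -1, "xyz": [0, 0, -0.015], "spin": 0}
    - {"hand": -1, "xyz": [0, 0, -0.015], "spin": 0}
    - {"hand": -1, "xyz": [-0.008, -0.0005, 0], "spin": 0}
    - {"hand": -1, "xyz": [-0.02, 0, 0], "spin": 0}
    - {"hand": -1, "xyz": [-0.02, 0, 0], "spin": 0}
    - {"hand": -1, "xyz": [-0.01, 0, 0], "spin": 0}
    - {"hand": -1, "xyz": [0, 0, 0], "spin": 0}
    - {"hand": -1, "xyz": [0, 0, 0], "spin": 0}

```text
time_s: 15.55
tool_pos: [0.5454, -0.0355, 0.1847]
tool_rot: [-0.001, 0.606, 0.796, -0.0]
wrist_force: [-1.0, -0.3, -0.9]
width: 0.0181
grasp_force: 34.8
```

```bash
python3 c.py; python3 - <<'E'
from h import *
import pickle
p=robot.capture('wrist'); pickle.dump(p,open('w5.pkl','wb'))
for n,P in (('B',(.5457,-.0359,.082)),): print(n,proj(p,P)[0].round(1))
im=p['color'][150:215,225:290][:,:,::-1]; cv2.imwrite('pics/z5.png',cv2.resize(im,(600,600),interpolation=3))
E
```

```text
[ 0.5454 -0.0355  0.1847] xyaw 1.8401 [-1.1e-03  8.0e-04 -1.0e+00] [-0.19  0.25  1.61  0.    1.28 -0.46] 0.0181 34.8261433839798 [-0.97 -0.29 -0.89]
slot 1 bx -0.0002 by 0.0005 depth mm -13.3 F [-0.97 -0.29 -0.89] M [ 0.001 -0.085  0.054]
B [254.4 192.5]
```

View pics/z5.png

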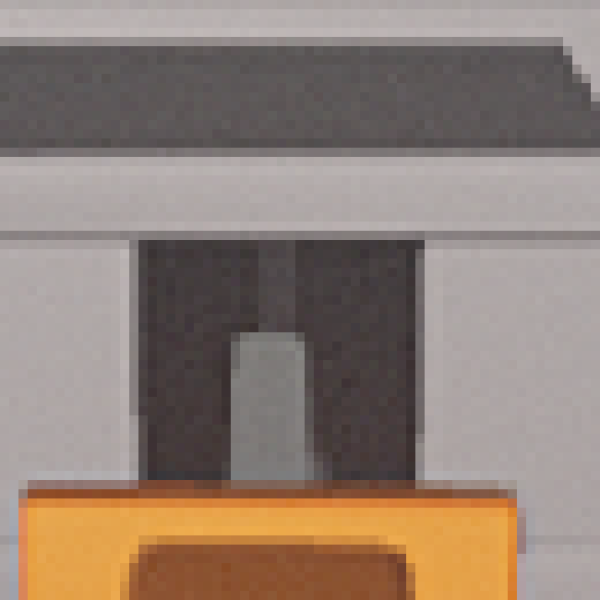

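The blade is unmoved in the grip, at crop column 269. Slot 2's mouth spans columns 135 to 420, so the offset is under 1 mm.

Emit:
move_arm:
  increments:
    - {"hand": -1, "xyz": [0, 0.0005, 0.005], "spin": 0}
    - {"hand": -1, "xyz": [0, 0, 0.006], "spin": 0}
    - {"hand": -1, "xyz": [0, 0, 0.005], "spin": 0}
    - {"hand": -1, "xyz": [0, 0, 0], "spin": 0}

```text
time_s: 16.0
tool_pos: [0.5454, -0.0351, 0.1681]
tool_rot: [-0.001, 0.605, 0.796, -0.001]
wrist_force: [-0.5, 0.1, -0.3]
width: 0.0183
grasp_force: 34.8
```

```bash
python3 c.py|tail -1
```

```text
slot 1 bx -0.0001 by 0.0009 depth mm 3.3 F [-0.47  0.09 -0.31] M [-0.02  -0.122  0.017]
```

Emit:
move_arm:
  increments:
    - {"hand": -1, "xyz": [0, 0, 0.004], "spin": 0}
    - {"hand": -1, "xyz": [0, 0, 0], "spin": 0}

```text
time_s: 16.2
tool_pos: [0.546, -0.0354, 0.1648]
tool_rot: [-0.0, 0.605, 0.796, -0.0]
wrist_force: [0.2, 0.3, -0.9]
width: 0.0179
grasp_force: 34.8
```

```bash
python3 c.py|tail -1
```

```text
slot 1 bx 0.0004 by 0.0004 depth mm 6.6 F [ 0.18  0.29 -0.95] M [ 0.006 -0.061  0.032]
```

Emit:
move_arm:
  increments:
    - {"hand": -1, "xyz": [0, 0, 0.004], "spin": 0}
    - {"hand": -1, "xyz": [0, 0, 0.004], "spin": 0}
    - {"hand": -1, "xyz": [0, 0, 0], "spin": 0}

```text
time_s: 16.5
tool_pos: [0.5458, -0.0355, 0.1566]
tool_rot: [-0.001, 0.606, 0.796, -0.0]
wrist_force: [-0.4, -0.3, -2.1]
width: 0.0179
grasp_force: 34.8
```

```bash
python3 c.py|tail -1
```

```text
slot 1 bx 0.0002 by 0.0004 depth mm 14.8 F [-0.42 -0.32 -2.13] M [-0.001 -0.139  0.013]
```

Emit:
move_arm:
  increments:
    - {"hand": -1, "xyz": [0, 0, 0.003], "spin": 0}
    - {"hand": -1, "xyz": [0, 0, 0.002], "spin": 0}
    - {"hand": -1, "xyz": [0, 0, 0.002], "spin": 0}
    - {"hand": -1, "xyz": [0, 0, 0], "spin": 0}

```text
time_s: 16.9
tool_pos: [0.546, -0.0355, 0.1499]
tool_rot: [-0.0, 0.606, 0.796, -0.0]
wrist_force: [0.1, -0.6, -0.4]
width: 0.0179
grasp_force: 34.8
```

```bash
python3 c.py|tail -1
```

```text
slot 1 bx 0.0004 by 0.0003 depth mm 21.5 F [ 0.07 -0.63 -0.38] M [-0.033 -0.067 -0.027]
```

Emit:
move_arm:
  increments:
    - {"hand": -1, "xyz": [0, 0, 0.0015], "spin": 0}
    - {"hand": -1, "xyz": [0, 0, 0.0015], "spin": 0}
    - {"hand": -1, "xyz": [0, 0, 0], "spin": 0}

```text
time_s: 17.2
tool_pos: [0.5461, -0.0355, 0.1471]
tool_rot: [-0.0, 0.606, 0.796, -0.0]
wrist_force: [-0.1, 0.3, -0.7]
width: 0.0177
grasp_force: 34.8
```

```bash
python3 c.py|tail -1
```

```text
slot 1 bx 0.0005 by 0.0002 depth mm 24.3 F [-0.12  0.28 -0.65] M [-0.038 -0.089  0.042]
```

Emit:
move_arm:
  increments:
    - {"hand": -1, "xyz": [0, 0, 0.0015], "spin": 0}
    - {"hand": -1, "xyz": [0, 0, 0.0015], "spin": 0}
    - {"hand": -1, "xyz": [0, 0, 0], "spin": 0}

```text
time_s: 17.5
tool_pos: [0.5463, -0.0355, 0.1442]
tool_rot: [0.0, 0.605, 0.796, -0.0]
wrist_force: [-0.4, -0.1, -1.9]
width: 0.0177
grasp_force: 34.8
```

```bash
python3 c.py|tail -1
```

```text
slot 1 bx 0.0006 by 0.0002 depth mm 27.2 F [-0.36 -0.07 -1.89] M [-0.085 -0.104 -0.004]
```

Emit:
move_arm:
  increments:
    - {"hand": -1, "xyz": [0, 0, 0.0015], "spin": 0}
    - {"hand": -1, "xyz": [0, 0, 0.0015], "spin": 0}
    - {"hand": -1, "xyz": [0, 0, 0.001], "spin": 0}
    - {"hand": -1, "xyz": [0, 0, 0], "spin": 0}

```text
time_s: 17.9
tool_pos: [0.5465, -0.0357, 0.1409]
tool_rot: [0.001, 0.605, 0.796, 0.0]
wrist_force: [-1.5, 0.0, 4.3]
width: 0.0178
grasp_force: 34.8
```

```bash
python3 c.py|tail -1
```

```text
slot 1 bx 0.0008 by 0.0000 depth mm 30.5 F [-1.47  0.03  4.35] M [0.006 0.132 0.017]
```

Emit:
move_arm:
  increments:
    - {"hand": -1, "xyz": [0, 0, 0.0015], "spin": 0}
    - {"hand": -1, "xyz": [0, 0, 0], "spin": 0}

```text
time_s: 18.1
tool_pos: [0.5464, -0.0357, 0.139]
tool_rot: [0.0, 0.605, 0.796, 0.0]
wrist_force: [0.5, -0.1, 2.9]
width: 0.0179
grasp_force: 34.8
```

```bash
python3 c.py|tail -1
```

```text
slot 1 bx 0.0008 by -0.0000 depth mm 32.4 F [ 0.47 -0.11  2.91] M [-0.086  0.024  0.045]
```

Emit:
move_arm:
  increments:
    - {"hand": -1, "xyz": [0, 0, 0.0015], "spin": 0}
    - {"hand": -1, "xyz": [0, 0, 0.0015], "spin": 0}
    - {"hand": -1, "xyz": [0, 0, 0], "spin": 0}

```text
time_s: 18.4
tool_pos: [0.5464, -0.0357, 0.1356]
tool_rot: [0.0, 0.606, 0.796, -0.0]
wrist_force: [-0.7, -0.9, 2.1]
width: 0.0175
grasp_force: 34.8
```

```bash
python3 c.py|tail -1
```

```text
slot 1 bx 0.0007 by 0.0000 depth mm 35.8 F [-0.72 -0.9   2.06] M [-0.143 -0.066  0.01 ]
```

Emit:
move_arm:
  increments:
    - {"hand": -1, "xyz": [0, 0, 0.002], "spin": 0}
    - {"hand": -1, "xyz": [0, 0, 0.002], "spin": 0}
    - {"hand": -1, "xyz": [0, 0, 0], "spin": 0}

```text
time_s: 18.7
tool_pos: [0.5463, -0.0356, 0.1314]
tool_rot: [-0.0, 0.606, 0.796, -0.0]
wrist_force: [-0.4, -0.1, 1.9]
width: 0.0179
grasp_force: 34.8
```

```bash
python3 c.py|tail -1
```

```text
slot 1 bx 0.0007 by 0.0002 depth mm 40.0 F [-0.42 -0.07  1.89] M [-0.102 -0.068  0.021]
```

Emit:
move_arm:
  increments:
    - {"hand": -1, "xyz": [0, 0, 0.002], "spin": 0}
    - {"hand": -1, "xyz": [0, 0, 0.002], "spin": 0}

```text
time_s: 18.9
tool_pos: [0.5463, -0.0355, 0.1277]
tool_rot: [0.0, 0.606, 0.796, 0.0]
wrist_force: [-0.7, -0.2, 2.9]
width: 0.0177
grasp_force: 34.8
```

```bash
python3 c.py|tail -1
```

```text
slot 1 bx 0.0007 by 0.0002 depth mm 43.7 F [-0.69 -0.22  2.86] M [-0.066 -0.057 -0.063]
```

Pole 2 shows a steady light drag of about 3 to 4 N after a small parting peak, so its jaws are good. I'm pushing it home in small steps.

Emit:
move_arm:
  increments:
    - {"hand": -1, "xyz": [0, 0, 0.002], "spin": 0}
    - {"hand": -1, "xyz": [0, 0, 0.002], "spin": 0}
    - {"hand": -1, "xyz": [0, 0, 0], "spin": 0}

```text
time_s: 19.2
tool_pos: [0.5462, -0.0355, 0.1234]
tool_rot: [-0.0, 0.606, 0.796, -0.0]
wrist_force: [-0.1, -0.2, 2.0]
width: 0.0177
grasp_force: 34.8
```

```bash
python3 c.py|tail -1
```

```text
slot 1 bx 0.0006 by 0.0003 depth mm 48.0 F [-0.1  -0.22  1.96] M [-0.093 -0.1    0.041]
```

Emit:
move_arm:
  increments:
    - {"hand": -1, "xyz": [0, 0, 0.002], "spin": 0}
    - {"hand": -1, "xyz": [0, 0, 0.002], "spin": 0}
    - {"hand": -1, "xyz": [0, 0, 0], "spin": 0}

```text
time_s: 19.5
tool_pos: [0.5463, -0.0355, 0.1195]
tool_rot: [-0.0, 0.606, 0.796, -0.0]
wrist_force: [0.4, 0.1, 1.7]
width: 0.0179
grasp_force: 34.8
```

```bash
python3 c.py|tail -1
```

```text
slot 1 bx 0.0006 by 0.0002 depth mm 51.9 F [0.37 0.1  1.71] M [-0.054 -0.109  0.014]
```

Emit:
move_arm:
  increments:
    - {"hand": -1, "xyz": [0, 0, 0.0015], "spin": 0}
    - {"hand": -1, "xyz": [0, 0, 0.0015], "spin": 0}
    - {"hand": -1, "xyz": [0, 0, 0], "spin": 0}

```text
time_s: 19.8
tool_pos: [0.5463, -0.0356, 0.1166]
tool_rot: [0.0, 0.606, 0.796, -0.0]
wrist_force: [-0.7, 0.2, 3.2]
width: 0.0182
grasp_force: 34.8
```

```bash
python3 c.py|tail -1
```

```text
slot 1 bx 0.0006 by 0.0002 depth mm 54.8 F [-0.71  0.17  3.18] M [-0.019 -0.101  0.019]
```

Emit:
move_arm:
  increments:
    - {"hand": -1, "xyz": [0, 0, 0.0015], "spin": 0}
    - {"hand": -1, "xyz": [0, 0, 0], "spin": 0}

```text
time_s: 20.0
tool_pos: [0.5463, -0.0355, 0.1152]
tool_rot: [0.0, 0.605, 0.796, 0.0]
wrist_force: [0.0, -0.6, 3.4]
width: 0.0179
grasp_force: 34.8
```

```bash
python3 c.py|tail -1
```

```text
slot 1 bx 0.0007 by 0.0002 depth mm 56.2 F [ 0.02 -0.6   3.42] M [-0.039 -0.122  0.038]
```

Emit:
move_arm:
  increments:
    - {"hand": -1, "xyz": [0, 0, 0.0012], "spin": 0}
    - {"hand": -1, "xyz": [0, 0, 0], "spin": 0}

```text
time_s: 20.2
tool_pos: [0.5463, -0.0355, 0.1143]
tool_rot: [0.0, 0.606, 0.796, 0.0]
wrist_force: [-0.5, 0.2, 5.9]
width: 0.0181
grasp_force: 34.8
```

```bash
python3 c.py|tail -1
```

```text
slot 1 bx 0.0007 by 0.0002 depth mm 57.1 F [-0.49  0.25  5.92] M [-0.007  0.058  0.034]
```

Emit:
move_arm:
  increments:
    - {"hand": -1, "xyz": [0, 0, 0.001], "spin": 0}
    - {"hand": -1, "xyz": [0, 0, 0], "spin": 0}

```text
time_s: 20.4
tool_pos: [0.5463, -0.0355, 0.1136]
tool_rot: [0.0, 0.605, 0.796, 0.0]
wrist_force: [-1.6, -0.5, 7.2]
width: 0.0177
grasp_force: 34.8
```

```bash
python3 c.py|tail -1
```

```text
slot 1 bx 0.0007 by 0.0002 depth mm 57.8 F [-1.59 -0.5   7.23] M [-0.023  0.237  0.073]
```

Seated: the force rises at the spring's rate and the tip works out to 55 mm deep. I'm relieving the spring, opening and backing off.

Emit:
move_arm:
  increments:
    - {"hand": -1, "xyz": [0, 0, -0.001], "spin": 0}
    - {"hand": -1, "xyz": [0, 0, -0.001], "spin": 0}
    - {"hand": -1, "xyz": [0, 0, 0], "spin": 0}
    - {"hand": -0.5, "xyz": [0, 0, 0], "spin": 0}
    - {"hand": -0.2, "xyz": [0, 0, 0], "spin": 0}
    - {"hand": 0, "xyz": [0, 0, 0], "spin": 0}
    - {"hand": 0, "xyz": [0, 0, 0], "spin": 0}
    - {"hand": 0, "xyz": [0, 0, 0], "spin": 0}
    - {"hand": 0, "xyz": [0, 0, 0], "spin": 0}

```text
time_s: 21.3
tool_pos: [0.5462, -0.0355, 0.1149]
tool_rot: [-0.0, 0.606, 0.796, -0.0]
wrist_force: [-0.1, 0.2, 0.8]
width: 0.0467
grasp_force: 0.0
```

```bash
python3 c.py
```

```text
[ 0.5462 -0.0355  0.1149] xyaw 1.8407 [-2.e-04 -0.e+00 -1.e+00] [-0.19  0.31  1.72 -0.    1.12 -0.46] 0.0467 0.0 [-0.09  0.21  0.8 ]
slot 1 bx 0.0006 by 0.0002 depth mm 56.5 F [-0.09  0.21  0.8 ] M [-0.005 -0.107 -0.002]
```

Emit:
move_arm:
  increments:
    - {"hand": 0, "xyz": [0, 0, -0.005], "spin": 0}
    - {"hand": 0, "xyz": [0, 0, -0.02], "spin": 0}
    - {"hand": 0, "xyz": [0, 0, -0.03], "spin": 0}
    - {"hand": 0, "xyz": [0, 0, -0.03], "spin": 0}
    - {"hand": 0, "xyz": [0, 0, -0.03], "spin": 0}
    - {"hand": 0, "xyz": [-0.03, 0, -0.03], "spin": 0}
    - {"hand": 0, "xyz": [-0.03, 0, -0.02], "spin": 0}
    - {"hand": 0, "xyz": [-0.03, 0, 0], "spin": 0}
    - {"hand": 0, "xyz": [-0.02, 0, 0], "spin": 0}
    - {"hand": 0, "xyz": [0, 0, 0], "spin": 0}
    - {"hand": 0, "xyz": [0, 0, 0], "spin": 0}

```text
time_s: 22.4
tool_pos: [0.575, -0.141, 0.2792]
tool_rot: [-0.001, 0.606, 0.796, 0.0]
wrist_force: [0.3, -0.5, 0.4]
width: 0.0472
grasp_force: 0.0
```

```bash
python3 c.py; python3 - <<'E'
from h import *
p=robot.capture('wrist'); s=robot.capture('side'); 
for q in (p,s): print([(np.round(b['location'],3),round(b['confidence'],2)) for b in robot.boxes_of(q,'blade')])
a=s['color'][110:250,215:335][:,:,::-1]
cv2.imwrite('pics/f.png',np.hstack([cv2.resize(a,(386,450),interpolation=3),cv2.resize(p['color'][:,100:440][:,:,::-1],(398,450),interpolation=3)]))
E
```

```text
[ 0.575  -0.141   0.2792] xyaw 1.8401 [-0.002   0.0017 -1.    ] [-0.36  0.28  1.35  0.    1.52 -0.63] 0.0472 0.0 [ 0.3  -0.46  0.44]
slot 3 bx 0.0002 by 0.0069 depth mm -107.8 F [ 0.3  -0.46  0.44] M [-0.091 -0.081 -0.005]
[(array([ 0.545, -0.041,  0.156]), 0.64)]
[(array([0.53 , 0.405, 0.127]), 0.74), (array([ 0.543, -0.021,  0.129]), 0.48)]
```

View pics/f.png

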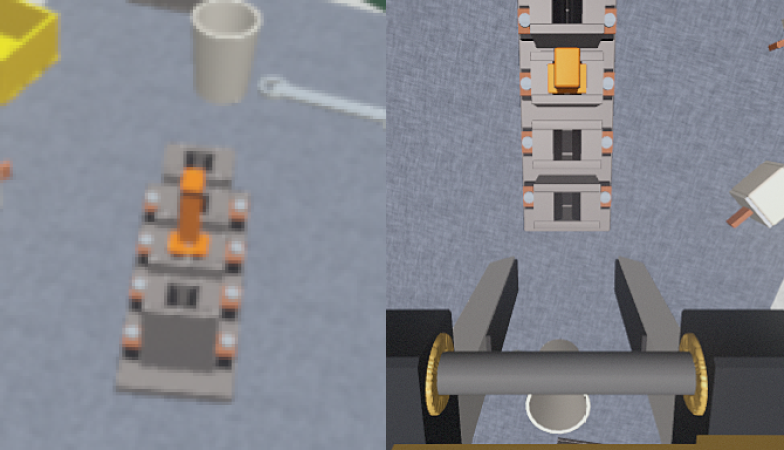

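The picture shows the blade upright in slot 2, with its collar on the housing (left panel (188,245), right panel (567,70)). The gripper is clear of everything, so I'm handing in.

```bash
python3 -c "
from workcell import robot
print(robot.close_job())"
```

```text
the job is handed in; nothing more can be done
None
```

The blade is standing in slot 2, counted from the robot's left, upright with its collar on the housing and let go. It went in with a steady drag of about 3–4 N. Slot 1 stopped it at about 26 mm, so I withdrew without forcing it. I did not try slots 3 and 4. The job is handed in, but no verdict came back.

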